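Lock a field radio into its repair cradle

TASK

Lock the radio into its repair cradle: with the fingertips alone, push the yellow disc round by its black post until its slot lines up with the steel bar, either way round, then push the bar by its red plate through the slot until it is fully home against the two stop cheeks. Only push the bar, never lift it, and leave the radio, the multimeter, the flux bottle and the solder spool where they are. Finish with the hand clear.

Things in the scene. Friction and masses are not known exactly. Their poses are not given: they have to be found in the camera images.
- cradle: Blue fixed base plate, 130 mm (x) by 500 mm (y), 12 mm thick. Origin at bench height on the disc's upright axis, mid-plate; z up; +y is the way the bar is pushed: along its guide (y -241 to -51 mm), through the disc, into the keeper fork (y 53 to 89 mm). Guide and fork walls reach 30 mm above the bench; guide walls are 16 mm apart, floor at 20 mm. Place and yaw (+-0.4 rad) vary.
- stop_face (a point): Midway between the rear faces of the two grey stop cheeks, at their top edge: cradle y -59 mm, 42 mm above the bench. The cheeks stand either side of the guide, 12 to 26 mm from its centre line. The front face of the red plate meets them when the bar is fully home.
- disc_centre (a point): Centre of the yellow disc at its top face, 32 mm above the bench, on its axis. The disc is 96 mm across. Its open-topped slot runs right across it, 18 mm wide, flared to 30 mm at both mouths; black floor about 20 mm above the bench. With the slot up to about 0.1 rad out, a bar pushed in turns the disc true by itself.
- lock_disc (a joint): Turn of the yellow disc, rad, positive anticlockwise from above. 0: slot along the cradle's y, black post towards cradle +x; pi: slot along y again, post towards -x. Both let the bar pass. Starts anywhere from 0.6 to 2.54 (post roughly towards the radio); stops at -0.4 and pi + 0.4. It stays where it is left and needs about 0.06 N m (under 3 N at the post) to turn.
- disc_post (a point): Centre of the top of the black upright post on the disc, 62 mm above the bench: 14 mm across, 30 mm tall from the disc's top, its centre 36 mm from the disc's axis, at right angles to the slot.
- lock_bar: Loose steel bar, about 0.3 kg, 150 mm long (y), 13 mm wide, 12 mm high, lying in the open guide. Origin mid-underside, 20 mm above the bench; +y to its round nose, along the cradle's +y. At the start the nose is 56 to 76 mm short of the disc's axis; fully home it is 80 mm beyond it, over the radio's tongue.
- bar_nose (a point): Foremost point of the bar's round nose, at mid height, 75 mm ahead of the bar's origin.
- bar_plate (a point): Middle of the top edge of the rear face of the red cross plate at the bar's tail, 75 mm behind the bar's origin, 58 mm above the bench. The plate is 50 mm wide (x), 12 mm thick (y) and spans 32 to 58 mm above the bench; push this rear face towards the cradle's +y.
- radio: Loose olive field radio, 110 by 130 mm, 45 mm high, 0.85 kg, standing on the cradle between low fences with its steel tongue towards the disc. Origin at the centre of its underside, at cradle y = +173 mm; its nearest face is at cradle y = +108 mm and its top 57 mm above the bench. To be left alone.
- multimeter: Orange multimeter lying beyond the cradle, 78 by 150 mm, 34 mm high, origin under its centre. To be left alone.
- flux_bottle: White flux bottle with blue cap, 32 mm across, 85 mm tall, origin under its centre. To be left alone.
- solder_spool: Grey spool, 52 mm across, 44 mm tall, standing upright, origin under its centre. To be left alone.
Things that resemble listed ones, but are neither listed nor needed, are in the scene too. What is meant by the lock_bar is not blue or pink, and is the larger of those in its own colour.

How it is judged (in metres and radians):
On the way, in this order (a step that is already met when the one before it is completed fails the run):
1. the disc's slot is lined up with the bar (within 0.15 rad) ((value of joint lock_disc between -0.15 and 0.15 rad or value of joint lock_disc between 2.9916 and 3.2916 rad)), for 0.1 s.
2. the bar is pushed through the slot until home (y of bar_nose in the frame of cradle above 0.074 m), for 0.1 s.
At the end, for the whole second after the job is handed in: The slot is in line with the bar within 0.1 rad, the bar lies flat in the guide and slot with its nose within 6 mm of fully home (74 mm or more beyond the disc's axis), at rest ((value of joint lock_disc between -0.1 and 0.1 rad or value of joint lock_disc between 3.0416 and 3.2416 rad) and y of bar_nose in the frame of cradle above 0.074 m and z of bar_nose in the frame of cradle below 0.034 m and angle between the y axis of lock_bar and the y axis of cradle, either way round below 0.08 rad and linear speed of lock_bar below 0.01 m/s); the robot touches nothing.
It fails at once if the bar is lifted by more than 12 mm or tipped (height (world z) of lock_bar above 0.032 m or angle between lock_bar's own z axis and vertical above 0.25 rad).
It fails at once if the radio is shifted or lifted by more than 15 mm (distance of radio from where it was at the start of the episode above 0.015 m).
It fails at once if the multimeter is moved by more than 30 mm (distance of multimeter from where it was at the start of the episode above 0.03 m).
It fails at once if the flux bottle is moved by more than 30 mm or knocked over (distance of flux_bottle from where it was at the start of the episode above 0.03 m).
It fails at once if the solder spool is moved by more than 30 mm (distance of solder_spool from where it was at the start of the episode above 0.03 m).
It also fails if it takes over 48 s, if anything falls off the work surface, if the arm or the gripper's body presses on something with over 40 N, if the wrist force passes 120 N, or if a joint passes its speed limit or range.

ROBOT

A 6-joint arm with a two-finger parallel gripper is mounted at the origin on the work surface. World frame = base frame: x ahead of the robot, y to its left, z up, the work surface at z = 0. Lengths are in mm, angles in degrees, forces in N, time in s.
With the tool pointing down it reaches from about 250 to 850 mm from the base axis. Payload 12.5 kg.
Tool frame: the origin (TCP) lies on the mounting face of the last link; the fingertips stand 186 mm ahead of it and the grasp point (between the pads) lies 167 mm ahead of it (tip_extent is the distance from the TCP to the fingertips, in mm); z points along the fingers, y is the line along which they close (so a half turn about z gives the same grasp; the last joint's range is limited). The gripper opens to 93 mm and grips with 3 to 60 N. Pads are 15 mm wide; open, the fingers measure 128 mm over their backs; the gripper's body (75 mm by 188 mm) begins 65 mm behind the grasp point.
Start: joints at [-82.197, 20.094, 94.641, -0, 65.266, -4.847], TCP at [120.477, -536.629, 404.733] pointing down, gripper open.
Joint ranges: [-157.81, 157.81], [-45, 120.19], [0.68, 151.7], [-89.99, 269.99], [4.06, 180], [-164.3, 164.3]. Speed limits (degrees/s): [127.2, 127.2, 159.86, 180, 180, 180].

INTERFACE

Orientations are given as [roll, pitch, yaw] about the fixed x, y, z axes, in that order (R = Rz(yaw) Ry(pitch) Rx(roll)).
In Python, from bench import observe, snapshot, hand_in, look_for, tip_extent gives the robot as it stands.
- The arm moves only by the tool step_arm, never from a script. Its argument "series" is one flat list of numbers, 6 for each row, row after row: the shift along the world's x, y, z in units of 50 mm (1.0 is 50 mm), then the turn, a rotation vector about the world's x, y, z in units of 180 degrees (1.0 is 180 degrees). In form: [dx, dy, dz, wx, wy, wz, dx, dy, dz, wx, wy, wz, ...]. A call has 1 to 8 rows; each row shifts and turns the commanded pose from where the row before left it; what a row does not reach is not made up. A row lasts 1/8 s, in which the tool goes at most 62.5 mm and 10.7 degrees, less where a joint would pass 70% of its speed; a pose out of reach is approached as far as the arm can. A call with a number of a shift or a turn outside -1 to 1 is refused whole. A call with a gripper value outside its range is refused whole. "gripper" is the opening, from 0 (shut) to 1 (fully open), set as the call begins (left out, the last holds). The fingers move at their own pace and stop on an object; "squeeze" is the grip in N (left out, the last holds). Time passes only in rows, so rows that do not move let the fingers close. It gives the time, the measured TCP pose, the force, the opening and the grip force at its end, in the units of the state.
- observe(): the state, without advancing time (a new reading comes with each control period).
- snapshot(name): name is "scene" or "side" or "wrist"; returns a dict with "image" (384x512x3 uint8, red, green, blue), "mtx" (3x3 intrinsics, pixels), "extrinsics" (4x4, takes a point from world to camera coordinates). Camera axes: x right, y down, z forward; pixel columns grow to the right and rows downward; lengths in mm; the calibration is good to about 2 mm. The wrist camera is an equidistant fisheye: a pixel r from the principal point sees the ray r / f radians off the axis. A picture is of the moment at which its call begins. There is no depth.
- hand_in(): hands the job in; it is judged then, once.
Trained networks look in the newest picture that a camera, given by its name, has taken for a name from the list of things; names that differ only in an ending like _2 or _b are one class to them, and where a whole thing is asked for, a point or a joint stands for the part that bears it (a point fixed in the world has none). Each returns a list of dicts, best first, with "conf" (0 to 1); they miss things now and then, are a little off and sometimes report something else, mostly with a low value. They report only what shows in the picture. A call takes as long as a camera call. They do not tell look-alikes from the thing itself.
- look_for(camera, query): "extent" ([left, top, right, bottom] as shares, 0 to 1, of the picture: columns of its width, rows of its height, round what is visible of it).
The state is a dict: "time": time; "joint_positions": joint angles; "qvel": joint speeds; "effort": joint torques, N m; "eef_pos": TCP position; "tool_rot": TCP orientation; "contact_force": force on the tool from outside, world axes, zero at the start; "torque": the same for the moment, N m; "gripper_width": finger opening in mm; "finger_force": force on a finger pad.
Only numpy, scipy, OpenCV 4.12 (cv2) and the standard library are available. Lean on these libraries where they do the work, as an engineer would, in place of code of your own. Each camera call takes 0.05 s, during which the arm holds its last target. There are 200 camera calls.

## Working session

There is one attempt and no reset: what is moved stays moved. The work goes in short steps, Python scripts to look and compute and a tool call to move; the robot and the scene stay as the last step left them, time stands still between calls to the robot, and variables do not carry over. Pictures are saved under pics/ and viewed, at most 10 in all, crops included, and the job is handed in when it is done.

Besides the shell and the picture viewer there is one more tool, called after ">>>" in YAML: its name, and indented under it one key for each argument. step_arm: Moves the arm, as the interface text tells. Its arguments: {"type":"object","properties":{"series":{"type":"array"},"gripper":{"type":"number"},"squeeze":{"type":"number"}},"required":["series"]}

```bash
mkdir -p pics
python3 - <<'E'
from bench import *
import cv2
o=observe();print(o)
for c in("scene","side"):
    s=snapshot(c);cv2.imwrite(f"pics/{c}0.png",cv2.resize(s["image"][:,:,::-1],(800,600)))
    print(c,s["mtx"].tolist(),s["extrinsics"].tolist())
    for q in("cradle","lock_disc","disc_post","lock_bar","bar_plate","radio","flux_bottle","solder_spool","multimeter"):
        print(q,[( [round(v,3) for v in d["extent"]],round(d["conf"],2)) for d in look_for(c,q)[:3]])
E
```

```text
{'time': 0.0, 'joint_positions': array([-8.21965414e+01,  2.01231965e+01,  9.46759748e+01,  5.00613848e-04,
        6.52637347e+01, -4.84590829e+00]), 'qvel': array([-0.02411545, -0.01739616,  0.00311531, -0.04896001,  0.04156993,
        0.01317545]), 'effort': array([ 7.52685560e-05, -4.97314417e+01, -2.85253447e+01,  6.99352962e-02,
        2.56589404e-02, -1.09861164e-04]), 'eef_pos': array([ 120.46234962, -536.51922076,  404.21868383]), 'tool_rot': array([-1.79937357e+02, -5.76688429e-03,  1.26491540e+01]), 'contact_force': array([0.53127324, 0.60315457, 0.30663676]), 'torque': array([0.02880029, 0.04427965, 0.03498077]), 'finger_force': 0.0, 'gripper_width': 92.84291601100604}
scene [[415.98362256335855, 0.0, 255.93101849031828], [0.0, 415.98362256335855, 199.45260352412816], [0.0, 0.0, 1.0]] [[0.3932402607944998, 0.9194357242323083, 0.00021516431899708328, -207.00895265974964], [0.7513923702162453, -0.321233672548322, -0.5763839289934534, -388.2560932755005], [-0.5298788571655666, 0.22681903938278122, -0.8171790012612814, 1571.4959186889325], [0.0, 0.0, 0.0, 1.0]]
cradle [([0.
[... 1067 characters left out ...]
7.4392914341162], [0.0, 0.0, 0.0, 1.0]]
cradle [([0.387, 0.487, 0.609, 0.991], 0.74)]
lock_disc [([0.48, 0.604, 0.572, 0.703], 0.96)]
disc_post [([0.486, 0.605, 0.572, 0.701], 0.89), ([0.528, 0.465, 0.578, 0.603], 0.55)]
lock_bar [([0.528, 0.462, 0.582, 0.6], 0.94), ([0.651, 0.613, 0.752, 0.674], 0.68), ([0.663, 0.507, 0.703, 0.588], 0.61)]
bar_plate [([0.524, 0.478, 0.578, 0.603], 0.96), ([0.651, 0.613, 0.75, 0.677], 0.7), ([0.667, 0.51, 0.699, 0.585], 0.65)]
radio [([0.405, 0.712, 0.571, 0.951], 0.73)]
flux_bottle [([0.527, 0.319, 0.551, 0.395], 0.52)]
solder_spool [([0.588, 0.346, 0.616, 0.402], 0.67), ([0.403, 0.713, 0.569, 0.952], 0.17)]
multimeter [([0.266, 0.478, 0.382, 0.617], 0.57)]
```

View pics/scene0.png

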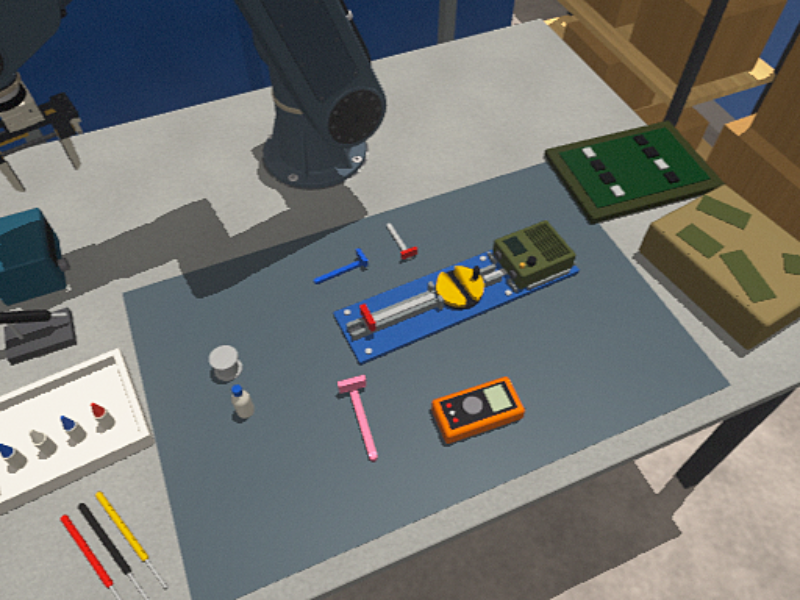

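View pics/side0.png

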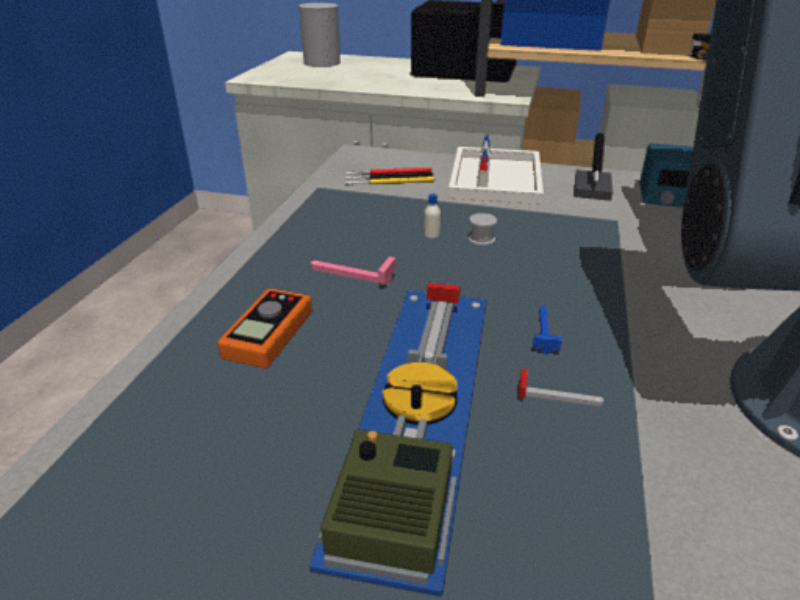

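The scene view has the cradle mid-mat, with the disc near (460,286), the post near (477,270), the red plate near (368,317) and the radio at upper right. The side view has the disc near (420,390), the post near (416,397) and the red plate near (443,293). The look-alike bars are lying off the cradle.

```bash
cat > h.py <<'E'
import numpy as np, cv2
from bench import *
from scipy.optimize import least_squares
def proj(s,P,fish=False):
    P=np.atleast_2d(P);E=np.array(s["extrinsics"]);K=np.array(s["mtx"])
    c=P@E[:3,:3].T+E[:3,3]
    if fish:
        r=np.linalg.norm(c[:,:2],axis=1);th=np.arctan2(r,c[:,2]);c=np.c_[c[:,:2]/r[:,None]*th[:,None],np.ones(len(c))]
    else: c=c/c[:,2:]
    return c@K[:2,:].T
def W(p,Q):  # cradle (x,y,yaw) -> world
    c,s=np.cos(p[2]),np.sin(p[2]);Q=np.atleast_2d(Q)
    return np.c_[p[0]+c*Q[:,0]-s*Q[:,1],p[1]+s*Q[:,0]+c*Q[:,1],Q[:,2]]
def hullc(pts):
    m=cv2.moments(cv2.convexHull(pts.astype(np.float32)));return np.array([m["m10"],m["m01"]])/m["m00"]
def blob(s,col,near,R=40):
    h=cv2.cvtColor(s["image"],cv2.COLOR_RGB2HSV);H,S,V=[h[...,i].astype(int) for i in range(3)]
    m={"y":(H>20)&(H<33)&(S>150)&(V>90),"r":((H<6)|(H>172))&(S>150)&(V>70)}[col]
    ys,xs=np.nonzero(m);k=np.hypot(xs-near[0],ys-near[1])<R
    return np.c_[xs[k],ys[k]].astype(float)
t=np.linspace(0,2*np.pi,40)
DISC=np.vstack([np.c_[48*np.cos(t),48*np.sin(t),0*t+z] for z in(22,32)])
def plate(yr):return np.array([[x,y,z] for x in(-25,25) for y in(yr,yr+12) for z in(32,58)])
E
python3 - <<'E'
from h import *
S={c:snapshot(c) for c in("scene","side")}
k=.64
cor={"scene":[((-1,1),None)]}
near={"scene":((460,286),(368,317)),"side":((420,390),(443,293))}
ob={c:(hullc(blob(S[c],"y",np.array(near[c][0])*k)),hullc(blob(S[c],"r",np.array(near[c][1])*k,22))) for c in S}
print(ob)
cs={"scene":[((334,314)),((360,361)),((579,269))],"side":[(318,568),(441,591),(487,297),(409,292)]}
def world(uv,s,z):
    E=s["extrinsics"];K=s["mtx"];R=E[:3,:3];d=R.T@np.linalg.inv(K)@np.r_[uv,1];o=-R.T@E[:3,3];return o+d*(z-o[2])/d[2]
for c in S:
    print(c,[world(np.array(u)*k,S[c],12).round(0).tolist() for u in cs[c]],"disc",world(ob[c][0],S[c],30).round(1),"plate",world(ob[c][1],S[c],46).round(1))
def res(p):
    r=[]
    for c in S:
        r+=list(hullc(proj(S[c],W(p,DISC)))-ob[c][0]);r+=list(hullc(proj(S[c],W(p,plate(p[3]))))-ob[c][1])
    return r
d=world(ob["scene"][0],S["scene"],30);q=world(ob["scene"][1],S["scene"],46);v=d-q
f=least_squares(res,[d[0],d[1],np.arctan2(-v[0],v[1]),-210]);print(f.x,f.fun.round(2))
np.save("p.npy",f.x);p=f.x
for c in S:
    im=cv2.resize(S[c]["image"][:,:,::-1],None,fx=4,fy=4,interpolation=cv2.INTER_CUBIC)
    for P in ([[-65,-250,12],[65,-250,12],[65,250,12],[-65,250,12]],[[-48,0,32],[48,0,32]],[[0,-48,32],[0,48,32]],plate(p[3])[[1,3,7,5]]):
        cv2.polylines(im,[((proj(S[c],W(p,P))+.5)*4).astype(int)],True,(255,255,0),1)
    for a in np.arange(0,181,30):
        u=((proj(S[c],W(p,[36*np.cos(np.radians(a)),36*np.sin(np.radians(a)),62]))+.5)*4).astype(int)[0];cv2.circle(im,u.tolist(),2,(255,0,255),-1)
    x,y=(ob[c][0]*4).astype(int);cv2.imwrite(f"pics/{c}1.png",im[y-250:y+250,x-400:x+400] if c=="scene" else im[y-280:y+280,x-300:x+300])
E
```

```text
{'scene': (array([294.02537782, 182.67978329]), array([234.89473684, 202.76535088])), 'side': (array([268.4830184 , 250.25416821]), array([283.08814103, 186.9775641 ]))}
scene [[480.0, -121.0, 12.0], [601.0, -113.0, 12.0], [572.0, 384.0, 12.0]] disc [525.5 129.7  30. ] plate [534.6 -71.4  46. ]
side [[562.0, 385.0, 12.0], [444.0, 378.0, 12.0], [470.0, -125.0, 12.0], [595.0, -107.0, 12.0]] disc [520.6 138.5  30. ] plate [533.5 -69.1  46. ]
[ 5.24918303e+02  1.30579646e+02  4.81266430e-02 -2.09952926e+02] [ 0.13  0.58 -0.47  0.46 -1.2  -0.99 -0.19 -0.64]
```

View pics/scene1.png

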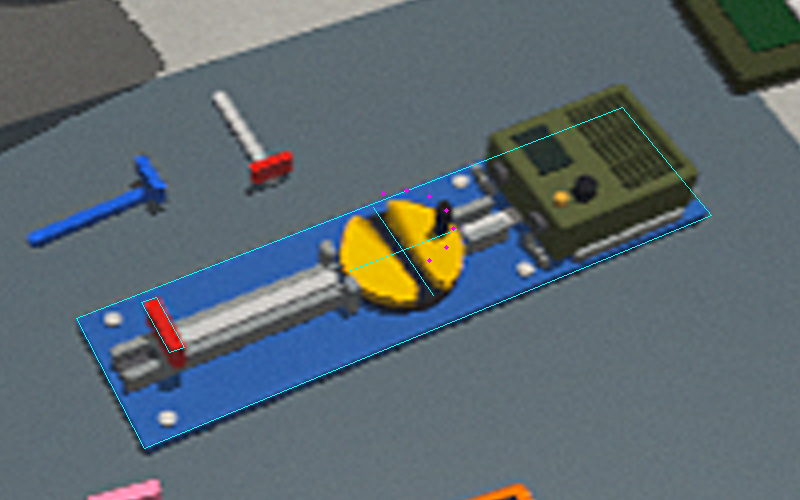

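The overlay fits the cradle well. The post top is near (445,205), so the disc sits at about 1.65 rad with its slot roughly crosswise. I'll straddle the post with part-closed fingertips and swing it to pi. First move is to a hover above the post.

>>> step_arm:
  series: [0.533, 0.937, -0.1, 0, 0, 0.0316, 0.533, 0.937, -0.1, 0, 0, 0.0316, 0.533, 0.937, -0.1, 0, 0, 0.0316, 0.533, 0.937, -0.1, 0, 0, 0.0316, 0.533, 0.937, -0.1, 0, 0, 0.0316, 0.533, 0.937, -0.1, 0, 0, 0.0316, 0.533, 0.937, -0.1, 0, 0, 0.0316, 0.533, 0.937, -0.1, 0, 0, 0.0316]

```text
time: 2.1
eef_pos: [334.2, -160.3, 364.9]
tool_rot: [179.9, 0.0, 58.3]
contact_force: [0.1, -0.7, -0.5]
gripper_width: 92.7
finger_force: 0.0
```

>>> step_arm:
  series: [0.533, 0.937, -0.1, 0, 0, 0.0316, 0.533, 0.937, -0.1, 0, 0, 0.0316, 0.533, 0.937, -0.1, 0, 0, 0.0316, 0.533, 0.937, -0.1, 0, 0, 0.0316, 0.533, 0.937, -0.1, 0, 0, 0.0316, 0.533, 0.937, -0.1, 0, 0, 0.0316, 0.533, 0.937, -0.1, 0, 0, 0.0316, 0, 0, 0, 0, 0, 0]

```text
time: 3.1
eef_pos: [521.0, 168.5, 329.1]
tool_rot: [180.0, -0.0, 98.2]
contact_force: [-0.6, 0.4, -0.8]
gripper_width: 93.1
finger_force: 0.0
```

Run:
```python
from h import *
p=np.load("p.npy");s=snapshot("wrist");o=observe();print(o["eef_pos"],o["tool_rot"])
im=cv2.resize(s["image"][:,:,::-1],None,fx=4,fy=4,interpolation=cv2.INTER_CUBIC)
u=lambda P:((proj(s,W(p,P),True)+.5)*4).astype(int)
L=lambda a,b:np.linspace(a,b,20)
for P in (np.c_[48*np.cos(t),48*np.sin(t),0*t+32],L([-48,0,32],[48,0,32]),L([0,-48,32],[0,48,32])):cv2.polylines(im,[u(P)],False,(255,255,0),1)
for a in range(60,121,10):cv2.circle(im,u([36*np.cos(np.radians(a)),36*np.sin(np.radians(a)),62])[0].tolist(),3,(255,0,255),-1)
x,y=u([0,20,40])[0];print(x,y)
x0=max(0,x-400);y0=max(0,y-300);cv2.imwrite("pics/w2.png",im[y0:y0+600,x0:x0+800])
```

```text
[520.30179867 167.05158165 329.22503363] [-1.79959516e+02  7.98673232e-03  9.80640620e+01]
1015 839
```

View pics/w2.png

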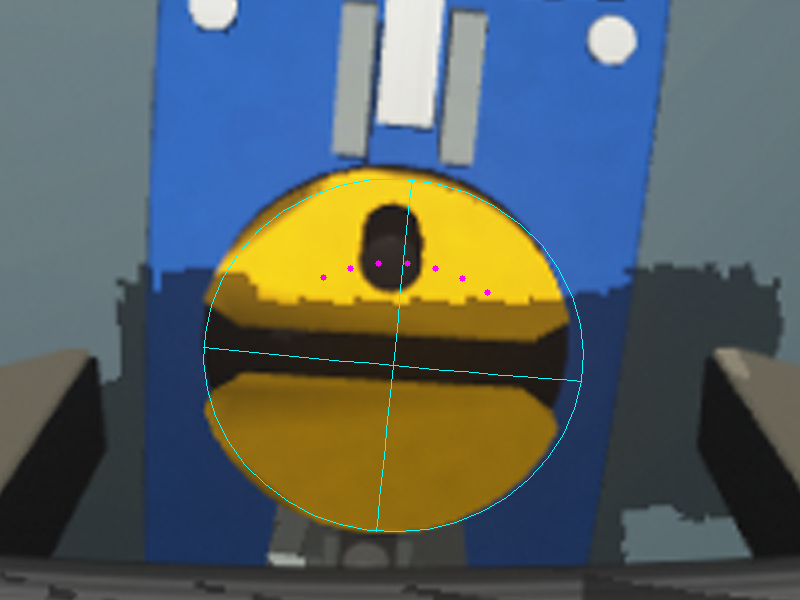

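The wrist view shows the disc about 2 mm to the -x side of the fit, and y agrees. The post top is near (392,262), which puts it at about 92.5°. The open fingers sit on both sides of it, so I'll descend and part-close.

>>> step_arm:
  series: [0, 0, -0.7, 0, 0, -0.005, 0, 0, -0.7, 0, 0, -0.005, 0, 0, -0.5, 0, 0, -0.005, 0, 0, -0.12, 0, 0, 0, 0, 0, 0, 0, 0, 0]

```text
time: 3.78
eef_pos: [520.3, 165.6, 229.3]
tool_rot: [180.0, -0.0, 95.2]
contact_force: [-0.3, 0.4, 0.2]
gripper_width: 92.9
finger_force: 0.0
```

>>> step_arm:
  series: [0, 0, 0, 0, 0, 0, 0, 0, 0, 0, 0, 0, 0, 0, 0, 0, 0, 0, 0, 0, 0, 0, 0, 0, 0, 0, 0, 0, 0, 0, 0, 0, 0, 0, 0, 0]
  gripper: 0.22
  squeeze: 5

```text
time: 4.53
eef_pos: [520.2, 166.1, 228.7]
tool_rot: [-180.0, 0.0, 95.3]
contact_force: [-0.1, -0.5, -0.5]
gripper_width: 37.8
finger_force: 0.0
```

>>> step_arm:
  series: [0, 0, 0, 0, 0, 0, 0, 0, 0, 0, 0, 0, 0, 0, 0, 0, 0, 0]

```text
time: 4.9
eef_pos: [520.2, 166.1, 228.7]
tool_rot: [180.0, 0.0, 95.3]
contact_force: [-0.4, -0.0, -0.6]
gripper_width: 20.4
finger_force: 0.0
```

>>> step_arm:
  series: [-0.114, -0.02, 0, 0, 0, 0.0514, -0.11, -0.038, 0, 0, 0, 0.0514, -0.102, -0.055, 0, 0, 0, 0.0514, -0.092, -0.071, 0, 0, 0, 0.0514, -0.079, -0.085, 0, 0, 0, 0.0514, -0.065, -0.097, 0, 0, 0, 0.0514, -0.048, -0.106, 0, 0, 0, 0.0514]

```text
time: 5.78
eef_pos: [489.6, 142.7, 228.8]
tool_rot: [180.0, -0.0, 160.3]
contact_force: [-0.8, 2.7, 0.3]
gripper_width: 20.3
finger_force: 1.5
```

>>> step_arm:
  series: [-0.03, -0.112, 0, 0, 0, 0.0514, -0.012, -0.115, 0, 0, 0, 0.0514, 0, 0, 0, 0, 0, 0]

```text
time: 6.15
eef_pos: [487.6, 131.0, 228.8]
tool_rot: [-180.0, 0.0, 178.5]
contact_force: [-0.7, -0.8, 0.4]
gripper_width: 20.4
finger_force: 0.0
```

Run:
```python
from h import *
p=np.load("p.npy");s=snapshot("wrist");o=observe();print(o["eef_pos"],o["tool_rot"],o["gripper_width"])
a=snapshot("scene")
def crop(s,f,name):
    im=cv2.resize(s["image"][:,:,::-1],None,fx=5,fy=5,interpolation=cv2.INTER_CUBIC)
    u=lambda P:((proj(s,W(p,P),f)+.5)*5).astype(int)
    L=lambda a,b:np.linspace(a,b,20)
    for P in (L([-48,0,32],[48,0,32]),L([0,-48,32],[0,48,32])):cv2.polylines(im,[u(P)],False,(255,255,0),1)
    x,y=u([0,0,40])[0];x0=max(0,x-200);y0=max(0,y-300);return im[y0:y0+600,x0:x0+400]
A,B=crop(s,True,""),crop(a,False,"")
h=min(len(A),len(B));cv2.imwrite("pics/c3.png",np.hstack([A[:h],B[:h]]))
```

```text
[487.69508515 131.13373203 228.77091439] [-1.79997582e+02  1.08968883e-02  1.78322668e+02] 20.305859636079195
```

View pics/c3.png

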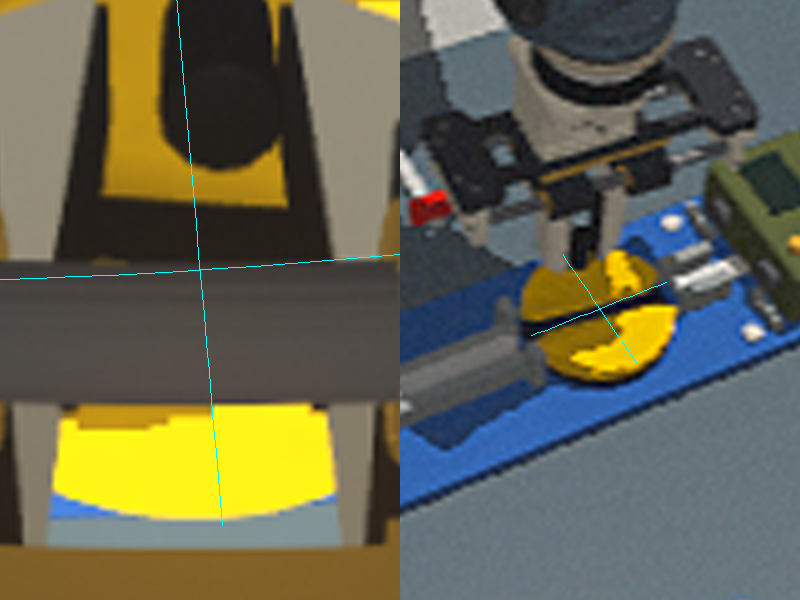

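The slot edge in the wrist view runs (100,195) to (288,207), about 7° short of the cradle's y line, and the post is resting on the trailing finger. One more small step of about 7°.

>>> step_arm:
  series: [0.002, -0.047, 0, 0, 0, 0.02, 0.004, -0.047, 0, 0, 0, 0.02, 0, 0, 0, 0, 0, 0, 0, 0, 0, 0, 0, 0]

```text
time: 6.75
eef_pos: [487.9, 126.6, 228.7]
tool_rot: [-180.0, -0.0, -174.4]
contact_force: [-0.1, 0.7, 0.5]
gripper_width: 21.0
finger_force: 0.3
```

Run:
```python
from h import *
p=np.load("p.npy");s=snapshot("wrist");o=observe();print(o["eef_pos"],o["tool_rot"],o["contact_force"])
a=snapshot("scene")
def crop(s,f,k,w):
    im=cv2.resize(s["image"][:,:,::-1],None,fx=k,fy=k,interpolation=cv2.INTER_CUBIC)
    u=lambda P:((proj(s,W(p,P),f)+.5)*k).astype(int)
    L=lambda a,b:np.linspace(a,b,20)
    for P in (L([-12,-48,32],[-12,48,32]),L([0,-60,32],[0,60,32])):cv2.polylines(im,[u(P)],False,(255,255,0),1)
    x,y=u([-10,0,40])[0];x0=max(0,x-w);y0=max(0,y-300);return im[y0:y0+600,x0:x0+2*w]
A,B=crop(s,True,4,180),crop(a,False,8,220)
h=min(len(A),len(B));cv2.imwrite("pics/c4.png",np.hstack([A[:h],B[:h]]))
```

```text
[487.94278267 126.59600242 228.7322352 ] [-1.79998579e+02  4.90587305e-03 -1.74372669e+02] [0.0889849  1.31267411 1.03922233]
```

View pics/c4.png

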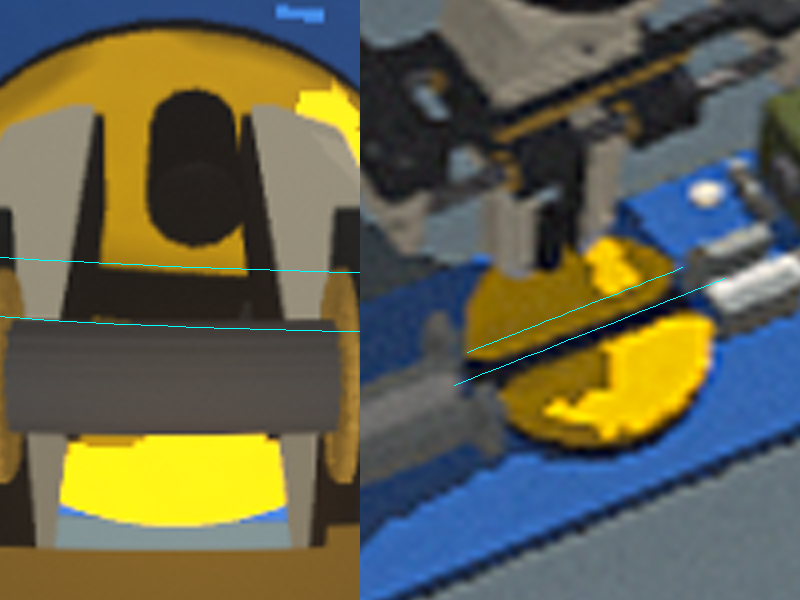

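The slot is within about 1.5° of the cradle line, which is well inside what the bar corrects itself. I'll lift clear, shut the fingers and go behind the red plate.

>>> step_arm:
  series: [0, 0, 0.3, 0, 0, 0, 0, 0, 0.45, 0, 0, 0, 0, 0, 0.45, 0, 0, 0, 0.095, -0.477, 0, 0, 0, -0.0516, 0.095, -0.477, 0, 0, 0, -0.0516, 0.095, -0.477, 0, 0, 0, -0.0516, 0.095, -0.477, 0, 0, 0, -0.0516, 0.095, -0.477, 0, 0, 0, -0.0516]

```text
time: 7.85
eef_pos: [511.9, 6.4, 289.8]
tool_rot: [180.0, 0.1, 139.0]
contact_force: [-0.6, 0.2, 0.5]
gripper_width: 20.3
finger_force: 0.0
```

>>> step_arm:
  series: [0.095, -0.477, 0, 0, 0, -0.0516, 0.095, -0.477, 0, 0, 0, -0.0516, 0.095, -0.477, 0, 0, 0, -0.0516, 0.095, -0.477, 0, 0, 0, -0.0516, 0.095, -0.477, 0, 0, 0, -0.0516, 0, 0, 0, 0, 0, 0]
  gripper: 0

```text
time: 8.6
eef_pos: [535.6, -113.1, 289.6]
tool_rot: [179.9, 0.0, 92.7]
contact_force: [-1.1, -0.3, -0.2]
gripper_width: 0.3
finger_force: 0.0
```

Run:
```python
from h import *
p=np.load("p.npy");s=snapshot("wrist");o=observe();print(o["eef_pos"],o["tool_rot"],o["gripper_width"])
a=snapshot("scene")
def crop(s,f,k,w,c):
    im=cv2.resize(s["image"][:,:,::-1],None,fx=k,fy=k,interpolation=cv2.INTER_CUBIC)
    u=lambda P:((proj(s,W(p,P),f)+.5)*k).astype(int)
    L=lambda a,b:np.linspace(a,b,20)
    for P in (L([0,-48,32],[0,60,32]),L([-25,p[3],58],[25,p[3],58])):cv2.polylines(im,[u(P)],False,(255,255,0),1)
    x,y=u(c)[0];x0=max(0,x-w);y0=max(0,y-300);return im[y0:y0+600,x0:x0+2*w]
A,B=crop(s,True,3,200,[0,-190,40]),crop(a,False,6,200,[0,-40,40])
h=min(len(A),len(B));cv2.imwrite("pics/c5.png",np.hstack([A[:h],B[:h]]))
```

```text
[ 535.35577898 -112.23138343  289.40208136] [1.79972257e+02 1.07099549e-02 9.29288580e+01] 0.5466467098132544
```

View pics/c5.png

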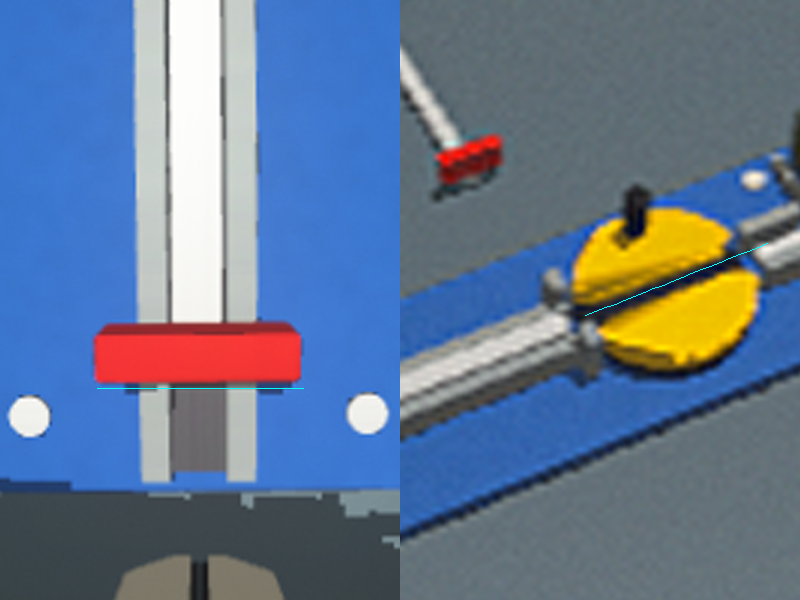

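The disc lines up in the scene view. In the wrist view the red plate is centred at x≈197 and the shut fingers at x≈200, behind its rear edge at row 383. Now I'll descend and push.

>>> step_arm:
  series: [0, 0, -0.5, 0, 0, 0, 0, 0, -0.5, 0, 0, 0, 0, 0, -0.35, 0, 0, 0, 0, 0, 0, 0, 0, 0, -0.015, 0.3, 0, 0, 0, 0, -0.01, 0.2, 0, 0, 0, 0, -0.01, 0.2, 0, 0, 0, 0, -0.01, 0.2, 0, 0, 0, 0]

```text
time: 9.7
eef_pos: [533.3, -66.4, 221.7]
tool_rot: [179.9, 0.0, 92.9]
contact_force: [-0.4, -2.5, 1.8]
gripper_width: 0.7
finger_force: 1.3
```

>>> step_arm:
  series: [-0.01, 0.2, 0, 0, 0, 0, -0.01, 0.2, 0, 0, 0, 0, -0.01, 0.2, 0, 0, 0, 0, -0.01, 0.2, 0, 0, 0, 0, -0.01, 0.2, 0, 0, 0, 0, -0.01, 0.2, 0, 0, 0, 0]

```text
time: 10.45
eef_pos: [530.1, -6.3, 221.2]
tool_rot: [-180.0, -0.0, 92.9]
contact_force: [-0.9, -3.1, 2.1]
gripper_width: 0.5
finger_force: 1.3
```

>>> step_arm:
  series: [-0.01, 0.2, 0, 0, 0, 0, -0.01, 0.2, 0, 0, 0, 0, -0.01, 0.2, 0, 0, 0, 0, -0.01, 0.2, 0, 0, 0, 0, -0.005, 0.1, 0, 0, 0, 0]

```text
time: 11.08
eef_pos: [527.8, 38.7, 221.2]
tool_rot: [-180.0, -0.0, 92.9]
contact_force: [0.7, -1.8, 0.8]
gripper_width: 0.2
finger_force: 1.1
```

>>> step_arm:
  series: [-0.003, 0.06, 0, 0, 0, 0, -0.003, 0.06, 0, 0, 0, 0, -0.003, 0.06, 0, 0, 0, 0]

```text
time: 11.45
eef_pos: [527.4, 47.0, 221.2]
tool_rot: [-180.0, -0.0, 92.8]
contact_force: [-0.0, -1.0, 0.8]
gripper_width: 0.7
finger_force: 0.8
```

Moving freely; continuing in small steps until it meets the stops.

>>> step_arm:
  series: [-0.002, 0.04, 0, 0, 0, 0, -0.002, 0.04, 0, 0, 0, 0, 0, 0, 0, 0, 0, 0]

```text
time: 11.82
eef_pos: [527.3, 50.6, 221.1]
tool_rot: [-180.0, 0.1, 92.9]
contact_force: [-0.2, -7.0, -1.5]
gripper_width: 0.2
finger_force: 3.3
```

>>> step_arm:
  series: [-0.002, 0.04, 0, 0, 0, 0, 0, 0, 0, 0, 0, 0]

```text
time: 12.08
eef_pos: [527.3, 51.2, 221.2]
tool_rot: [-180.0, 0.2, 92.9]
contact_force: [-0.0, -22.5, -0.3]
gripper_width: 0.7
finger_force: 11.2
```

The force rises to 22 N with little motion, at the expected home position. Backing off and lifting away.

>>> step_arm:
  series: [0.01, -0.2, 0, 0, 0, 0, 0.03, -0.6, 0, 0, 0, 0, 0.02, -0.4, 0.4, 0, 0, 0, 0, -0.4, 0.8, 0, 0, 0, 0, -0.4, 0.8, 0, 0, 0, -0.3, -0.6, 0.5, 0, 0, 0, -0.3, -0.6, 0.5, 0, 0, 0, 0, 0, 0, 0, 0, 0]

```text
time: 13.08
eef_pos: [499.8, -108.3, 372.9]
tool_rot: [179.8, 0.0, 92.7]
contact_force: [0.1, 0.2, -0.8]
gripper_width: 0.4
finger_force: 0.0
```

Run:
```python
from h import *
p=np.load("p.npy");o=observe();print(o["eef_pos"],o["contact_force"])
S=[snapshot("scene"),snapshot("side")]
def crop(s,k,w,c):
    im=cv2.resize(s["image"][:,:,::-1],None,fx=k,fy=k,interpolation=cv2.INTER_CUBIC)
    u=((proj(s,W(p,c))+.5)*k).astype(int)[0]
    return im[u[1]-250:u[1]+250,u[0]-w:u[0]+w]
cv2.imwrite("pics/c6.png",np.hstack([crop(S[0],6,200,[0,0,40]),crop(S[1],5,200,[0,0,40])]))
```

```text
[ 499.83048068 -108.32658755  372.8582806 ] [ 0.06856879  0.16410462 -0.78390637]
```

View pics/c6.png

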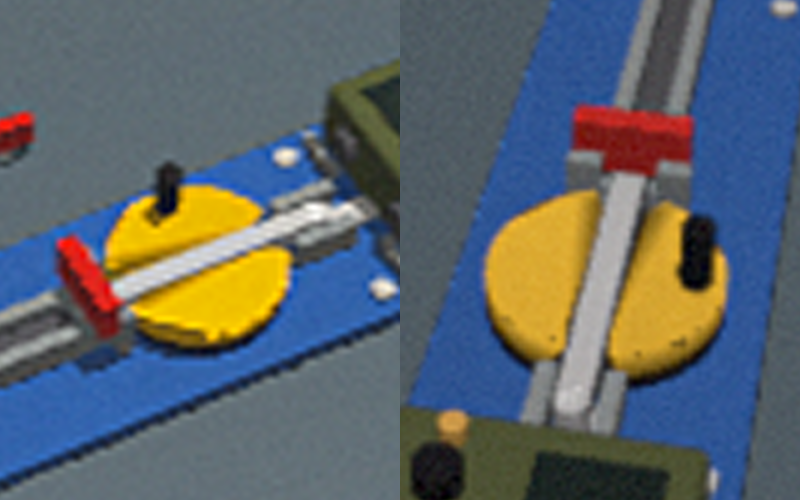

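Both views show the bar through the slot and into the fork. In the side view the red plate, at (633,140), is against the cheeks. The hand is clear and the disc is aligned.

```bash
python3 -c "
from bench import *
print(hand_in())"
```

```text
the job is handed in; nothing more can be done
None
```

The disc's slot is lined up, the bar is fully home against the stop cheeks, the hand is clear, and the job is handed in at about 13 s of the 48 s allowed; the judge's verdict was not shown.

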